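# Turn the knob rose onto its locating pin and hold it home

## Task

On the counter lies a wooden door sample; on its spindle sits a round metal rose that is turned the wrong way and stands proud on a sprung collar. With a fingertip, push the rose round by its upright tab until the notch in its rim is over the locating pin (the pin stands on the backplate where the plate's narrow ear sticks out), without pressing it down yet. Then press down on the cap in its middle until the rose is fully home on the backplate and finish while holding it down there; never lift or tip the rose, and leave the other things alone.

Things in the scene. Friction and masses are not known exactly. Their poses are not given: they have to be found in the camera images.
- door_sample: Fixed wooden block, 250 x 150 x 30 mm, long side along its x (from -155 to +95 mm), z up. Origin: its underside, straight below the spindle axis; +x points from the spindle to the pin. On top: a dark steel backplate, 100 mm across, 3 mm thick, with an ear 14 mm wide that sticks out along +x to 78 mm from the axis.
- pin_top (a point): Round top of the steel locating pin, 6 mm diameter, 8 mm above the seat, 41 mm from the spindle axis at the root of the ear. It is hidden under the rose until the notch is over it; the ear shows where it is.
- collar (a joint): Travel (m) of the black sprung collar, 60 mm across, under the rose: 0 = up (rose underside 10 mm above the seat, 2 mm above the pin), 0.010 = rose home on the seat. The spring pushes up with 4 N at 0 and 8 N at 0.010.
- rose: Loose aluminium disc, about 120 g, 104 mm diameter, 8 mm thick, on the spindle. Origin: centre of its underside; z up, +x to the notch, tab on -x. It turns freely either way (about 1 mm play, it stays where it is left).
- rose_cap (a point): Centre of the flat top of the closed round cap in the rose's middle, to be pressed: 34 mm diameter, top 26 mm above the rose's underside, 18 mm above the disc's top face.
- rose_notch (a point): Middle of the notch on the rose's underside, 41 mm from its axis. The notch is cut right through the rim, 11 mm wide, from 34 mm radius outwards.
- rose_tab (a point): Middle of the top edge of the finger tab, opposite the notch: an upright radial rib, 24 mm long (24 to 48 mm from the axis), 8 mm thick, its top 16 mm above the disc's top face.
- spare_cap: Bystander: copper pipe cap, 39 mm diameter, 37 mm high, loose on the far end of the door sample from the pin. Origin: centre of underside.
- spare_flange: Bystander: small grey pipe flange, 44 mm diameter, 12 mm high, loose beside the copper cap. Origin: centre of underside.
- floor_stop: Bystander: round rubber door stop, 68 mm diameter, 39 mm high, on the counter at the near right. Origin: centre of underside.
- small_carton: Bystander: plain brown carton, 88 x 52 x 62 mm, on the counter to the right. Origin: centre of underside.
- parcel_tape: Bystander: roll of brown tape lying flat, 108 mm diameter, 48 mm high, on the counter to the right. Origin: centre of underside.
- spindle_foot (a point): On the spindle axis at the seat (top of the backplate, 33 mm above the counter); axes as the door sample's. The steel spindle, 16 mm diameter, rises 22 mm above it, inside the rose.
Things that resemble listed ones, but are neither listed nor needed, are in the scene too. Leave any blue or purple look-alike of the rose alone.

How it is judged:
By the outcome, as a careful person would: the job done as asked, in the order asked, and still so for the second after the job is handed in, while the arm keeps its last pose, push and grip.
It also fails if it takes over 51 s, if anything falls off the work surface, if the arm or the gripper's body presses on something with over 40 N, if the wrist force passes 120 N, or if a joint passes its speed limit or range.

## Robot

A 6-joint arm with a two-finger parallel gripper is mounted at the origin on a cart in front of the work surface, level with it; the furniture and walls round the work are solid. World frame = base frame: x ahead of the robot, y to its left, z up, the work surface at z = 0. Lengths are in m, angles in rad, forces in N, time in s.
With the tool pointing down it reaches from about 0.3 to 0.775 m from the base axis. Payload 14.6 kg.
Tool frame: the origin (TCP) lies midway between the tips of the shut fingers; the grasp point (between the pads) lies 19 mm behind it (ctrl.pinch_z is the distance from the TCP to the grasp point, in m); z points along the fingers, y is the line along which they close (so a half turn about z gives the same grasp; the last joint's range is limited). The gripper opens to 94 mm and grips with 3 to 60 N. Pads are 16 mm wide; open, the fingers measure 119 mm over their backs; the gripper's body (75 mm by 177 mm) begins 78 mm behind the grasp point.
Start: joints at [-1.254, 0.3, 1.521, -0, 1.321, -0.067], TCP at [0.206, -0.51, 0.205] pointing down, gripper open.
Joint ranges: [-3.03, 3.03], [-0.79, 2.21], [0.23, 2.52], [-1.04, 4.18], [0, 3.07], [-2.55, 2.55]. Speed limits (rad/s): [2.22, 2.22, 2.57, 3.14, 3.14, 3.14].

## Interface

Orientations are given as [roll, pitch, yaw] about the fixed x, y, z axes, in that order (R = Rz(yaw) Ry(pitch) Rx(roll)).
In Python, from station import ctrl gives the robot as it stands.
- The arm moves only by the tool jog_arm, never from a script. Its argument "motion" is a list of rows, each a list of 7 numbers: the shift along the tool's x, y, z in m, then the turn, a rotation vector about the tool's x, y, z in rad, then the opening, from -1 (shut) to 1 (fully open). In form: [[tx, ty, tz, rx, ry, rz, gripper], ...]. A call has 1 to 5 rows; each row shifts and turns the commanded pose from where the row before left it, along the tool's axes as they then stand; what a row does not reach is not made up. A row lasts 1/10 s, in which the tool goes at most 50 mm and 8.59 degrees, less where a joint would pass 70% of its speed; a pose out of reach is approached as far as the arm can. A call is refused whole if a number of a shift passes 0.05 or a number of a turn 0.15, either way. A call with a gripper value outside its range is refused whole. The fingers move at their own pace and stop on an object; "squeeze" is the grip in N (left out, the last holds). Time passes only in rows, so rows that do not move let the fingers close. It gives the time, the measured TCP pose, the force, the opening and the grip force at its end, in the units of the state.
- ctrl.get_obs(): the state, without advancing time (a new reading comes with each control period).
- ctrl.camera(name): name is "side" or "top"; returns the picture (420x560x3 uint8, red, green, blue); there is no depth.
- ctrl.camera_model(name): a dict with "intrinsics" (3x3 intrinsics, pixels), "k1" (the pictures are not rectified: a ray, as slopes to the right and down, at radius r is drawn at 1 + k1 r^2 times it, then the intrinsics apply), "rvec" (rotation vector, rad) and "tvec" (3), from world to camera coordinates, as OpenCV has them. Camera axes: x right, y down, z forward; pixel columns grow to the right and rows downward; lengths in m; the calibration is good to about 2 mm. A picture is of the moment at which its call begins. camera_model takes no time and is no camera call.
- ctrl.hand_in(): hands the job in; it is judged then, once.
The state is a dict: "time_s": time; "qpos": joint angles; "joint_vel": joint speeds; "tau": joint torques, N m; "ee_pos": TCP position; "eef_rot": TCP orientation; "force": force on the tool from outside, world axes, zero at the start; "moment": the same for the moment, N m; "grip_width": finger opening in m; "grip_force": force on a finger pad.
Only numpy, scipy, OpenCV 4.12 (cv2) and the standard library are available. Lean on these libraries where they do the work, as an engineer would, in place of code of your own. Each camera call takes 0.05 s, during which the arm holds its last target. There are 200 camera calls.

## Working session

There is one attempt and no reset: what is moved stays moved. The work goes in short steps, Python scripts to look and compute and a tool call to move; the robot and the scene stay as the last step left them, time stands still between calls to the robot, and variables do not carry over. Pictures are saved under pics/ and viewed, at most 10 in all, crops included, and the job is handed in when it is done.

Besides the shell and the picture viewer there is one more tool, called by a JSON object that holds its "api" and its "payload", one argument or row to a line. jog_arm: Moves the arm, as the interface text tells. Its arguments: {"type":"object","properties":{"motion":{"type":"array"},"squeeze":{"type":"number"}},"required":["motion"]}

```bash
mkdir -p pics
cat > h.py <<'E'
import numpy as np, cv2
from station import ctrl
def px2w(name,uv,z):
    m=ctrl.camera_model(name);K=np.array(m["intrinsics"]);R=cv2.Rodrigues(np.array(m["rvec"],float))[0];t=np.array(m["tvec"]).ravel()
    p=cv2.undistortPoints(np.array([[uv]],float),K,np.array([m["k1"],0,0,0],float))[0,0]
    d=R.T@np.array([p[0],p[1],1]);c=-R.T@t
    return c+d*(z-c[2])/d[2]
def w2px(name,P):
    m=ctrl.camera_model(name)
    return cv2.projectPoints(np.array(P,float).reshape(-1,1,3),np.array(m["rvec"],float),np.array(m["tvec"],float),np.array(m["intrinsics"]),np.array([m["k1"],0,0,0],float))[0].reshape(-1,2)
def save(name,f): 
    im=ctrl.camera(name)[...,::-1]; cv2.imwrite(f"pics/{f}.png",im); return im
E
python3 - <<'E'
from h import *
save("top","top0");save("side","side0")
o=ctrl.get_obs();print(o)
for n in("top","side"):
    m=ctrl.camera_model(n);R=cv2.Rodrigues(np.array(m["rvec"],float))[0];print(n,-R.T@np.array(m["tvec"]).ravel(),R[2],m["k1"],m["intrinsics"])
E
```

```text
{'time_s': 0.1, 'qpos': array([-1.25356488e+00,  3.00384980e-01,  1.52147807e+00, -1.62130408e-05,
        1.32065827e+00, -6.66041988e-02]), 'joint_vel': array([ 0.00239578, -0.00023039, -0.00244732,  0.00055079,  0.00023913,
        0.00075213]), 'tau': array([-3.27721118e-04, -5.32646656e+01, -3.53288162e+01,  7.09033920e-02,
        2.34648568e-02, -4.01061038e-05]), 'ee_pos': array([ 0.2058902 , -0.5097853 ,  0.20497714]), 'eef_rot': array([-3.14066501e+00, -4.61371101e-05,  3.83839648e-01]), 'force': array([-0.46134825,  0.1357415 ,  0.29746879]), 'moment': array([ 0.01816551, -0.04126902, -0.02031317]), 'grip_force': 0.0, 'grip_width': 0.09399121204848251}
top [ 0.37350421 -0.26785456  1.15112646] [ 0.11460142  0.02207158 -0.99316633] -0.17992693485730224 [[539.26416621   0.         275.75331391]
 [  0.         539.26416621 210.5883635 ]
 [  0.           0.           1.        ]]
side [0.22409209 0.7071612  0.68709364] [ 0.22085102 -0.82428933 -0.52131749] 0.0016054245548500826 [[515.52636922   0.         274.69675604]
 [  0.         515.52636922 209.61979606]
 [  0.           0.           1.        ]]
```

View pics/top0.png

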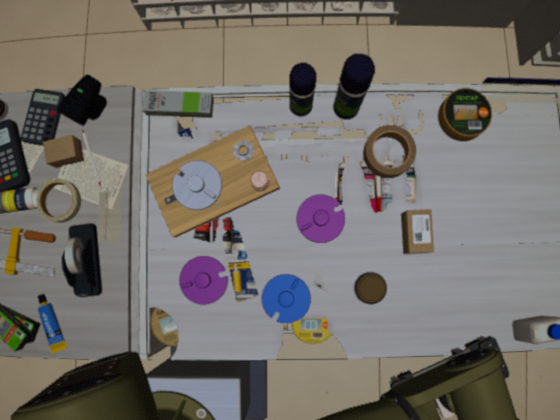

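View pics/side0.png

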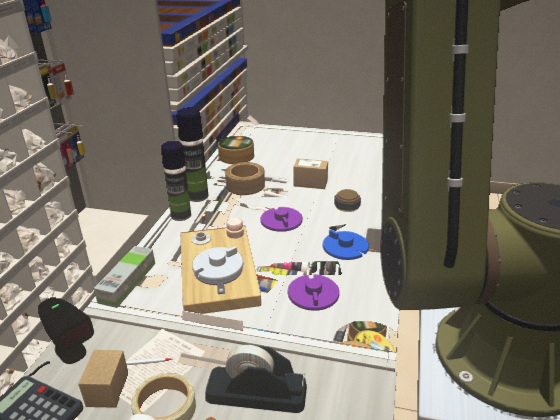

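The top view shows the grey rose near (197,184) and the bystander flange and copper cap at about (243,150) and (260,181). In the side view the rose is near (218,263). I'll enlarge both.

Run:
```python
from h import *
a=cv2.imread("pics/top0.png")[120:240,140:290];b=cv2.imread("pics/side0.png")[215:315,170:270]
a=cv2.resize(a,None,fx=5,fy=5,interpolation=2);cv2.imwrite("pics/c1.png",a)
b=cv2.resize(b,None,fx=6,fy=6,interpolation=2);cv2.imwrite("pics/c2.png",b)
```

```text
(no output)
```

View pics/c1.png

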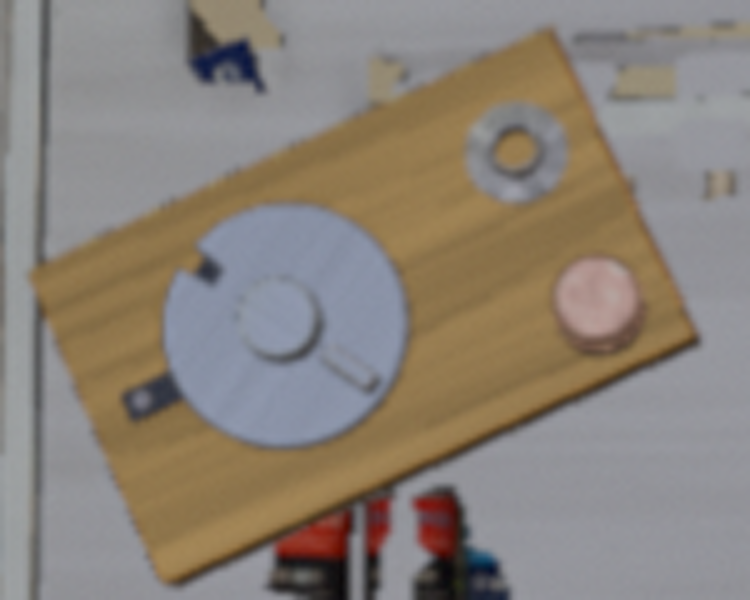

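View pics/c2.png

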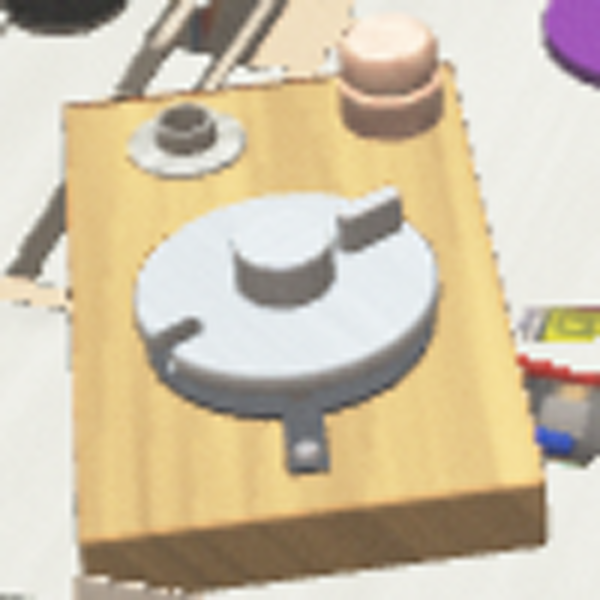

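Top crop: rose cap at (279,318), tab at (350,367), notch at (208,270), ear at (148,398), block top corners at (32,272), (550,28), (698,340) and (165,580). The side crop agrees: ear toward the near side, cap at (283,250), tab top at (370,213).

Run:
```python
from h import *
g=lambda x,y,z:px2w("top",((x+.5)/5-.5+140,(y+.5)/5-.5+120),z)
s=lambda x,y,z:px2w("side",((x+.5)/6-.5+170,(y+.5)/6-.5+215),z)
C=[g(*c,.03) for c in((32,272),(550,28),(698,340),(168,582))]
print("corners",np.round(C,4),[round(float(np.linalg.norm(C[i]-C[i-1])),4) for i in range(4)])
u=(C[0]-C[1])+(C[3]-C[2]);u/=np.linalg.norm(u);print("ear dir deg",np.degrees(np.arctan2(u[1],u[0])))
mid=sum(C)/4; print("axis from corners",mid+u*.030)  # block centre at x=-30
cap=g(279,317,.069);print("cap",cap,"disc",g(286,325,.051),"side cap",s(283,238,.069))
e=g(152,397,.033);print("ear ctr",e,np.degrees(np.arctan2(*(e-cap)[1::-1])),np.linalg.norm((e-cap)[:2]))
t=g(352,366,.067);print("tab",t,np.degrees(np.arctan2(*(t-cap)[1::-1])),np.linalg.norm((t-cap)[:2]))
t2=s(371,212,.067);print("tab side",t2)
n=g(205,271,.051);print("notch",n,np.degrees(np.arctan2(*(n-cap)[1::-1])))
for n,p in dict(cap=(598,290,.067),fl=(516,150,.04)).items():print(n,g(*p))
```

```text
corners [[ 0.5867  0.0346  0.03  ]
 [ 0.6882 -0.1894  0.03  ]
 [ 0.5514 -0.2509  0.03  ]
 [ 0.4527 -0.0261  0.03  ]] [0.1471, 0.246, 0.15, 0.2455]
ear dir deg 114.05641416779154
axis from corners [ 0.55751205 -0.08057416  0.03      ]
cap [ 0.55805719 -0.07993689  0.069     ] disc [ 0.55768818 -0.07977963  0.051     ] side cap [ 0.55769592 -0.07719614  0.069     ]
ear ctr [ 0.53102023 -0.01934356  0.033     ] 114.04659606441454 0.06635170618082929
tab [ 0.53746996 -0.10987086  0.067     ] -124.51842102691317 0.036330102307612154
tab side [ 0.53439453 -0.10055439  0.067     ]
notch [ 0.58131937 -0.04531701  0.051     ] 56.10161474925568
cap [ 0.56696713 -0.21091959  0.067     ]
fl [ 0.63250894 -0.17540879  0.04      ]
```

{"api": "jog_arm", "payload": {
  "motion": [
    [0.0295,-0.0178,0,0,0,0,-1],
    [0.0295,-0.0178,0,0,0,0,-1],
    [0.0295,-0.0178,0,0,0,0,-1],
    [0.0295,-0.0178,0,0,0,0,-1],
    [0.0295,-0.0178,0,0,0,0,-1]
  ],
  "squeeze": 10
}}

```text
time_s: 0.6
ee_pos: [0.3099, -0.3709, 0.2052]
eef_rot: [-3.141, 0.0, 0.384]
force: [-0.3, -0.2, -0.7]
grip_width: 0.0577
grip_force: 0.0
```

{"api": "jog_arm", "payload": {
  "motion": [
    [0.0295,-0.0178,0,0,0,0,-1],
    [0.0295,-0.0178,0,0,0,0,-1],
    [0.0295,-0.0178,0,0,0,0,-1],
    [0.0295,-0.0178,0,0,0,0,-1],
    [0.0295,-0.0178,0,0,0,0,-1]
  ]
}}

```text
time_s: 1.1
ee_pos: [0.4134, -0.2331, 0.2053]
eef_rot: [-3.141, 0.0, 0.384]
force: [-0.3, -0.3, 0.3]
grip_width: 0.0173
grip_force: 0.0
```

{"api": "jog_arm", "payload": {
  "motion": [
    [0.0295,-0.0178,0,0,0,0,-1],
    [0.0295,-0.0178,0,0,0,0,-1],
    [0.0295,-0.0178,0,0,0,0,-1],
    [0.0295,-0.0178,0,0,0,0,-1],
    [0.0295,-0.0178,0,0,0,0,-1]
  ]
}}

```text
time_s: 1.6
ee_pos: [0.5168, -0.0954, 0.2052]
eef_rot: [-3.141, 0.0, 0.384]
force: [-0.1, 0.2, -1.2]
grip_width: 0.0007
grip_force: 0.0
```

{"api": "jog_arm", "payload": {
  "motion": [
    [0,0,0,0,0,0.14,-1],
    [0,0,0,0,0,0.14,-1],
    [0,0,0,0,0,0.14,-1],
    [0,0,0,0,0,0.14,-1],
    [0,0,0,0,0,0.14,-1]
  ]
}}

```text
time_s: 2.1
ee_pos: [0.5161, -0.0967, 0.2051]
eef_rot: [3.142, 0.001, -0.322]
force: [1.3, -0.0, -0.9]
grip_width: -0.0
grip_force: 0.0
```

{"api": "jog_arm", "payload": {
  "motion": [
    [0,0,0,0,0,0.14,-1],
    [0,0,0,0,0,0.14,-1],
    [0,0,0,0,0,0,-1],
    [0,0,0,0,0,0,-1]
  ]
}}

```text
time_s: 2.5
ee_pos: [0.5162, -0.0967, 0.2053]
eef_rot: [3.141, 0.0, -0.592]
force: [0.7, 0.2, -0.2]
grip_width: 0.0005
grip_force: 0.0
```

{"api": "jog_arm", "payload": {
  "motion": [
    [0,0,0.025,0,0,0,-1],
    [0,0,0.025,0,0,0,-1],
    [0,0,0.025,0,0,0,-1],
    [0,0,0.025,0,0,0,-1],
    [0,0,0.018,0,0,0,-1]
  ]
}}

```text
time_s: 3.0
ee_pos: [0.5157, -0.0965, 0.0858]
eef_rot: [3.141, 0.001, -0.592]
force: [0.5, 0.3, -0.5]
grip_width: 0.0007
grip_force: 0.0
```

{"api": "jog_arm", "payload": {
  "motion": [
    [0,0,0.01,0,0,0,-1],
    [0,0,0.01,0,0,0,-1],
    [0,0,0.008,0,0,0,-1],
    [0,0,0,0,0,0,-1]
  ]
}}

```text
time_s: 3.4
ee_pos: [0.516, -0.0967, 0.0588]
eef_rot: [3.141, 0.001, -0.596]
force: [-1.1, 1.2, 0.6]
grip_width: 0.0005
grip_force: 0.0
```

Run:
```python
from h import *
print(ctrl.get_obs()["ee_pos"],ctrl.get_obs()["force"])
a=save("side","s1")[215:315,170:270]; b=save("top","t1")[150:220,160:240]
a=cv2.resize(a,(400,400),interpolation=2);b=cv2.resize(b,(400,350),interpolation=2)
b=cv2.copyMakeBorder(b,0,50,0,0,0)
cv2.imwrite("pics/c3.png",np.hstack([a,b]))
```

```text
[ 0.51601202 -0.09665097  0.05883489] [-1.13987447  1.22327489  0.6243712 ]
```

View pics/c3.png

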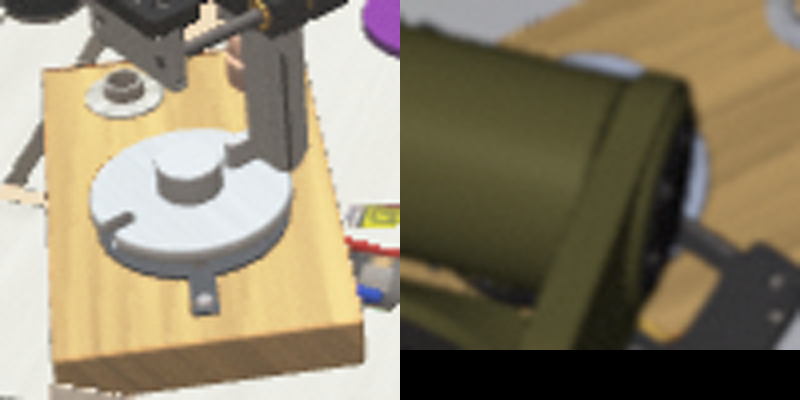

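The left half (side view) shows the shut fingers beside the tab at (275,160), clear of the disc and on the correct side. The ear is at (205,300). The arm hides the top view.

{"api": "jog_arm", "payload": {
  "motion": [
    [0.003,0,0.001,0,0,0,-1],
    [0.003,0,0,0,0,0,-1],
    [0.003,0,0,0,0,0,-1],
    [0.002,0,0,0,0,0,-1],
    [0.002,0,0,0,0,0,-1]
  ]
}}

```text
time_s: 4.0
ee_pos: [0.5272, -0.1041, 0.0585]
eef_rot: [-3.142, 0.0, -0.596]
force: [-0.5, 0.2, 0.3]
grip_width: 0.0007
grip_force: 0.3
```

{"api": "jog_arm", "payload": {
  "motion": [
    [0.0019,0.00055,0,0,0,-0.05,-1],
    [0.0019,0.00055,0,0,0,-0.05,-1],
    [0.0019,0.00055,0,0,0,-0.05,-1],
    [0.0019,0.00055,0,0,0,-0.05,-1],
    [0.0019,0.00055,0,0,0,-0.05,-1]
  ]
}}

```text
time_s: 4.5
ee_pos: [0.5341, -0.111, 0.0584]
eef_rot: [-3.142, 0.0, -0.344]
force: [-0.3, 0.6, 0.7]
grip_width: 0.0008
grip_force: 0.3
```

Run:
```python
from h import *
a=save("side","s2")[215:315,170:270]
a=cv2.resize(a,(500,500),interpolation=2)
cv2.imwrite("pics/c4.png",a)
```

```text
(no output)
```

View pics/c4.png

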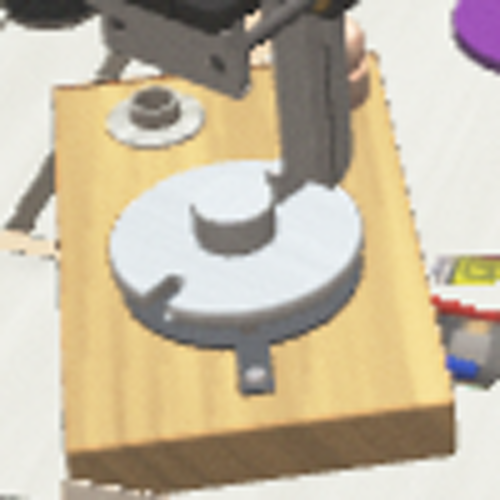

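The notch has moved round to (165,288) and the finger is pushing the tab; the rose stays level. I'll continue.

{"api": "jog_arm", "payload": {
  "motion": [
    [0.0019,0.00055,0,0,0,-0.05,-1],
    [0.0019,0.00055,0,0,0,-0.05,-1],
    [0.0019,0.00055,0,0,0,-0.05,-1],
    [0.0019,0.00055,0,0,0,-0.05,-1],
    [0.0019,0.00055,0,0,0,-0.05,-1]
  ]
}}

```text
time_s: 5.05
ee_pos: [0.5426, -0.1159, 0.0584]
eef_rot: [-3.142, 0.0, -0.095]
force: [-1.0, 0.6, 1.2]
grip_width: 0.0006
grip_force: 0.2
```

{"api": "jog_arm", "payload": {
  "motion": [
    [0.0019,0.00055,0,0,0,-0.05,-1],
    [0.0019,0.00055,0,0,0,-0.05,-1],
    [0.0019,0.00055,0,0,0,-0.05,-1],
    [0.0019,0.00055,0,0,0,-0.05,-1],
    [0.0019,0.00055,0,0,0,-0.05,-1]
  ]
}}

```text
time_s: 5.55
ee_pos: [0.5521, -0.1186, 0.0584]
eef_rot: [-3.142, 0.0, 0.155]
force: [0.3, 0.4, 0.2]
grip_width: 0.0003
grip_force: 0.2
```

{"api": "jog_arm", "payload": {
  "motion": [
    [0.0019,0.00055,0,0,0,-0.05,-1],
    [0.0019,0.00055,0,0,0,-0.05,-1],
    [0.0019,0.00055,0,0,0,-0.05,-1],
    [0,0,0,0,0,0,-1]
  ]
}}

```text
time_s: 5.95
ee_pos: [0.5581, -0.1191, 0.0584]
eef_rot: [3.142, -0.0, 0.304]
force: [1.1, 0.7, -0.2]
grip_width: 0.0004
grip_force: 0.0
```

Run:
```python
from h import *
a=save("side","s3")[240:300,190:260]
a=cv2.resize(a,None,fx=9,fy=9,interpolation=2)
cv2.imwrite("pics/c5.png",a)
A=np.array([.5577,-.0795])
for d in (100,105,110,114):
    t=np.radians(d);print(d,np.round((w2px("side",[[A[0]+r*np.cos(t),A[1]+r*np.sin(t),.051] for r in(.034,.052)])-[190,240]+.5)*9-.5))
print(np.round((w2px("side",[[*A,.069],[.5577-.0265*1,-.0195,.033]])-[190,240]+.5)*9-.5))
```

```text
100 [[228. 284.]
 [214. 335.]]
105 [[242. 284.]
 [235. 335.]]
110 [[255. 283.]
 [256. 334.]]
114 [[266. 282.]
 [272. 332.]]
[[248. 126.]
 [283. 437.]]
```

View pics/c5.png

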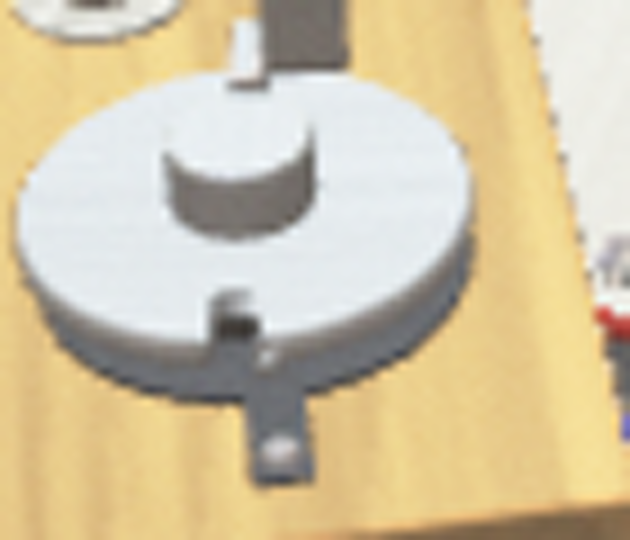

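The notch is at (235,320) and the ear at (280,450), so about 7–8° remain. That agrees with the tool yaw (0.304, target 0.42).

{"api": "jog_arm", "payload": {
  "motion": [
    [0.0019,0.00055,0,0,0,-0.05,-1],
    [0.0019,0.00055,0,0,0,-0.05,-1],
    [0.0006,0.0002,0,0,0,-0.016,-1],
    [0,0,0,0,0,0,-1],
    [0,0,0,0,0,0,-1]
  ]
}}

```text
time_s: 6.5
ee_pos: [0.5625, -0.1188, 0.0584]
eef_rot: [-3.142, 0.0, 0.418]
force: [-0.2, -0.4, 0.2]
grip_width: 0.0004
grip_force: 0.0
```

{"api": "jog_arm", "payload": {
  "motion": [
    [-0.005,0,0,0,0,0,-1],
    [-0.005,0,0,0,0,0,-1],
    [0,0,-0.02,0,0,0,-1],
    [0,0,-0.04,0,0,0,-1],
    [0,0,-0.02,0,0,0,-1]
  ]
}}

```text
time_s: 7.0
ee_pos: [0.5537, -0.1233, 0.1413]
eef_rot: [3.14, -0.002, 0.419]
force: [0.4, -0.4, -1.1]
grip_width: 0.0004
grip_force: 0.0
```

Run:
```python
from h import *
a=save("side","s4")[240:300,190:260]
a=cv2.resize(a,None,fx=9,fy=9,interpolation=2)
cv2.imwrite("pics/c6.png",a)
```

```text
(no output)
```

View pics/c6.png

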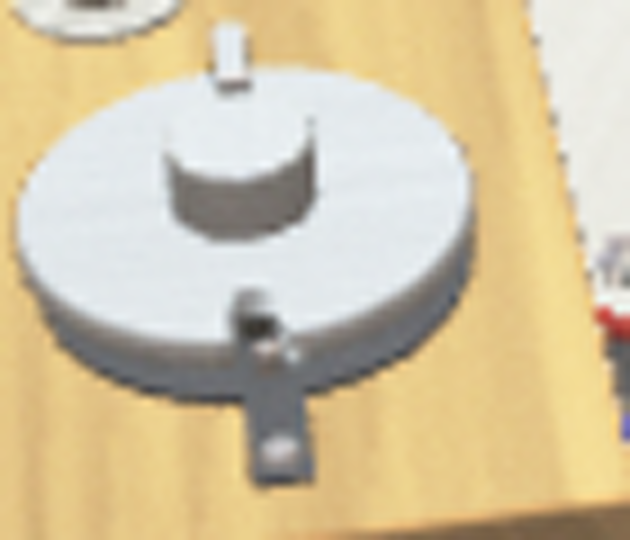

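The tab is now at (231,55), and the notch at about (255,325) is nearly over the pin, whose glint is at (272,350). It may be a degree or two short. I'll retract for a clean top view before pressing.

{"api": "jog_arm", "payload": {
  "motion": [
    [-0.03,0.021,-0.01,0,0,0,-1],
    [-0.03,0.021,-0.01,0,0,0,-1],
    [-0.03,0.021,-0.01,0,0,0,-1],
    [-0.03,0.021,0,0,0,0,-1],
    [-0.03,0.021,0,0,0,0,-1]
  ]
}}

```text
time_s: 7.55
ee_pos: [0.458, -0.2811, 0.1684]
eef_rot: [3.141, -0.0, 0.419]
force: [-0.2, -0.1, -1.1]
grip_width: 0.0006
grip_force: 0.0
```

{"api": "jog_arm", "payload": {
  "motion": [
    [-0.03,0.021,0,0,0,0,-1],
    [-0.03,0.021,0,0,0,0,-1],
    [-0.03,0.021,0,0,0,0,-1],
    [0,0,0,0,0,0,-1]
  ]
}}

```text
time_s: 7.95
ee_pos: [0.4003, -0.3769, 0.168]
eef_rot: [-3.141, 0.001, 0.416]
force: [0.5, 0.6, -0.4]
grip_width: 0.0003
grip_force: 0.0
```

Run:
```python
from h import *
ims=[save("top","t2_%d"%i).astype(float) for i in range(3)]
im=np.mean(ims,0)[150:220,155:235]
a=cv2.resize(im.astype(np.uint8),None,fx=8,fy=8,interpolation=2)
cv2.imwrite("pics/c7.png",a)
A=np.array([.5577,-.0795])
for d in (-66,110,112,114,116):
    t=np.radians(d);print(d,np.round((w2px("top",[[A[0]+r*np.cos(t),A[1]+r*np.sin(t),.067 if d<0 else .051] for r in((.036,) if d<0 else(.034,.052))])-[155,150]+.5)*8-.5).tolist())
```

```text
-66 [[453.0, 211.0]]
110 [[215.0, 327.0], [151.0, 352.0]]
112 [[217.0, 331.0], [154.0, 358.0]]
114 [[219.0, 335.0], [156.0, 364.0]]
116 [[221.0, 339.0], [159.0, 370.0]]
```

View pics/c7.png

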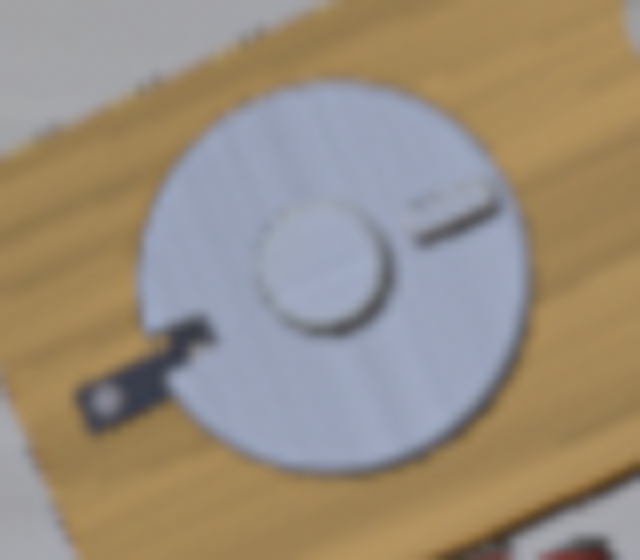

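The top crop shows the notch from its inner end (210,330) out to the rim (157,356), and the ear at (103,402). A light spot, the pin, is close to the notch's lower edge at (200,347), so the notch is slightly short. I'll measure it numerically.

Run:
```python
from h import *
im=np.mean([cv2.imread("pics/t2_%d.png"%i).astype(float) for i in range(3)],0).mean(2).astype(np.float32)
# refine disc centre: rim edge via radial gradient, then fit
th=np.radians(np.arange(0,360,2));rs=np.arange(.046,.058,.0003)
def samp(A,z,th,rs):
    P=np.array([[A[0]+r*np.cos(t),A[1]+r*np.sin(t),z] for t in th for r in rs]);q=w2px("top",P).astype(np.float32)
    return cv2.remap(im,q[:,0].reshape(len(th),-1),q[:,1].reshape(len(th),-1),1)
A=np.array([.5577,-.0795])
for _ in range(4):
    g=np.diff(samp(A,.051,th,rs),axis=1);i=g.argmin(1);e=rs[i]
    ok=(np.abs(e-np.median(e))<.0015)
    M=np.c_[np.cos(th),np.sin(th),np.ones(len(th))][ok];s=np.linalg.lstsq(M,e[ok],rcond=None)[0];A=A+s[:2]
print("disc centre",A,"r",s[2])
d=np.arange(98,130,1.);S=samp(A,.051,np.radians(d),np.arange(.036,.0505,.002))
print(np.c_[d,S].round().astype(int))
d=np.arange(98,130,2.)
e=samp(A,.033,np.radians(d),np.arange(.056,.076,.004));print("ear",np.c_[d,e].round().astype(int))
```

```text
disc centre [ 0.55929351 -0.07819724] r 0.05069910940595088
[[ 98 167 167 167 166 167 169 168 153]
 [ 99 167 167 166 166 167 169 168 153]
 [100 166 166 165 165 167 170 169 155]
 [101 164 164 164 165 166 169 170 157]
 [102 162 162 160 161 164 169 171 158]
 [103 160 153 153 157 162 166 168 158]
 [104 150 144 145 151 151 158 165 156]
 [105 140 133 133 135 139 150 155 146]
 [106 131 120 117 119 124 136 139 136]
 [107 122 107 101 103 108 119 123 128]
 [108 112  92  87  89  92 102 116 122]
 [109 103  81  79  77  79  97 111 116]
 [110  96  77  71  67  75  91 107 112]
 [111  94  73  64  66  71  86 103 108]
 [112  94  69  67  66  68  81  99 100]
 [113  92  73  71  67  66  76  91  92]
 [114  95  79  75  73  65  73  82  83]
 [115 100  84  86  80  69  70  73  76]
 [116 103  92 100  90  74  68  71  72]
 [117 106 106 114 101  81  71  73  69]
 [118 114 120 126 112  90  81  78  76]
 [119 126 131 135 124 103  91  94  89]
 [120 136 141 144 135 117 109 113 103]
 [121 146 149 154 147 131 127 132 118]
 [122 152 155 159 155 144 145 145 133]
 [123 158 161 162 160 154 156 158 143]
 [124 162 164 165 162 160 162 167 146]
 [125 166 165 166 165 164 166 168 149]
 [126 167 167 167 166 166 168 168 153]
 [127 167 168 167 166 166 169 169 153]
 [128 167 168 167 166 166 169 169 152]
 [129 167 168 167 166 166 169 168 152]]
ear [[ 98 122 120 120 123 125]
 [100 123 121 119 119 121]
 [102 127 125 122 121 123]
 [104 129 131 130 127 127]
 [106 126 130 132 132 131]
 [108 108 114 121 124 124]
 [110  84  86  89 102 102]
 [112  69  68  69 106 101]
 [114  66  66  73 120 121]
 [116  67  65  73 117 117]
 [118  73  65  67  90  93]
 [120  75  70  69  76  83]
 [122  89  89  90  96 101]
 [124 105 110 111 114 116]
 [126 115 118 118 119 120]
 [128 118 119 121 121 122]]
```

The notch is about 2 mm (3°) short of the pin line. I'll return along the same path and push 0.05 rad further.

{"api": "jog_arm", "payload": {
  "motion": [
    [0.03,-0.021,0,0,0,0,-1],
    [0.03,-0.021,0,0,0,0,-1],
    [0.03,-0.021,0,0,0,0,-1],
    [0.03,-0.021,0,0,0,0,-1],
    [0.03,-0.021,0,0,0,0,-1]
  ]
}}

```text
time_s: 8.6
ee_pos: [0.4977, -0.2145, 0.1685]
eef_rot: [3.142, -0.0, 0.421]
force: [0.9, -0.7, -0.5]
grip_width: 0.0004
grip_force: 0.0
```

{"api": "jog_arm", "payload": {
  "motion": [
    [0.03,-0.021,0.01,0,0,0,-1],
    [0.03,-0.021,0.01,0,0,0,-1],
    [0.03,-0.021,0.01,0,0,0,-1],
    [0,0,0,0,0,0,-1],
    [0,0,0,0,0,0,-1]
  ]
}}

```text
time_s: 9.1
ee_pos: [0.5534, -0.1215, 0.1382]
eef_rot: [-3.141, 0.001, 0.422]
force: [0.3, -0.8, -0.0]
grip_width: 0.0005
grip_force: 0.0
```

{"api": "jog_arm", "payload": {
  "motion": [
    [0,0,0.03,0,0,0,-1],
    [0,0,0.03,0,0,0,-1],
    [0,0,0.015,0,0,0,-1],
    [0,0,0.005,0,0,0,-1],
    [0,0,0,0,0,0,-1]
  ]
}}

```text
time_s: 9.6
ee_pos: [0.5535, -0.1232, 0.0588]
eef_rot: [3.142, -0.0, 0.419]
force: [0.2, 0.3, 0.4]
grip_width: 0.0007
grip_force: 0.0
```

Then push by a little over 0.05 rad, back off, rise and retract to check.

{"api": "jog_arm", "payload": {
  "motion": [
    [0.005,0,0,0,0,0,-1],
    [0.005,0,0,0,0,0,-1],
    [0.001,0.0003,0,0,0,-0.026,-1],
    [0.001,0.0003,0,0,0,-0.026,-1],
    [0,0,0,0,0,0,-1]
  ]
}}

```text
time_s: 10.1
ee_pos: [0.5648, -0.1185, 0.0586]
eef_rot: [3.141, -0.0, 0.473]
force: [0.2, -0.5, -0.4]
grip_width: 0.0007
grip_force: 0.0
```

{"api": "jog_arm", "payload": {
  "motion": [
    [-0.005,0,0,0,0,0,-1],
    [-0.005,0,0,0,0,0,-1],
    [0,0,-0.03,0,0,0,-1],
    [0,0,-0.04,0,0,0,-1],
    [0,0,-0.03,0,0,0,-1]
  ]
}}

```text
time_s: 10.6
ee_pos: [0.5555, -0.1234, 0.1606]
eef_rot: [3.141, -0.001, 0.471]
force: [-1.1, -0.3, 0.7]
grip_width: 0.0005
grip_force: 0.0
```

{"api": "jog_arm", "payload": {
  "motion": [
    [-0.03,0.021,0,0,0,0,-1],
    [-0.03,0.021,0,0,0,0,-1],
    [-0.03,0.021,0,0,0,0,-1],
    [-0.03,0.021,0,0,0,0,-1],
    [-0.03,0.021,0,0,0,0,-1]
  ]
}}

```text
time_s: 11.1
ee_pos: [0.4685, -0.2861, 0.1586]
eef_rot: [3.141, -0.0, 0.471]
force: [0.4, -0.9, -0.2]
grip_width: 0.0004
grip_force: 0.0
```

{"api": "jog_arm", "payload": {
  "motion": [
    [-0.03,0.021,0,0,0,0,-1],
    [-0.03,0.021,0,0,0,0,-1],
    [-0.03,0.021,0,0,0,0,-1],
    [0,0,0,0,0,0,-1]
  ]
}}

```text
time_s: 11.5
ee_pos: [0.4159, -0.3848, 0.1583]
eef_rot: [3.141, 0.0, 0.468]
force: [0.4, -0.0, 0.0]
grip_width: 0.0003
grip_force: 0.0
```

Run:
```python
from h import *
im=np.mean([save("top","t3_%d"%i).astype(float) for i in range(4)],0)
cv2.imwrite("pics/c8.png",cv2.resize(im[165:205,160:205].astype(np.uint8),None,fx=14,fy=14,interpolation=2))
im=im.mean(2).astype(np.float32)
u=np.radians(114.05);e=np.array([np.cos(u),np.sin(u)]);n=np.array([-e[1],e[0]])
l=np.arange(-.014,.0141,.0005);A=np.array([.5577,-.0795])
for nm,z,rr in(("ear",.033,(.058,.060,.062,.064)),("notch",.051,(.038,.040,.042,.044,.046,.048))):
  for r in rr:
    q=w2px("top",[[*(A+r*e+x*n),z] for x in l]).astype(np.float32)
    v=cv2.remap(im,q[:,:1],q[:,1:],1).ravel();h=(95 if nm=="ear" else 118)
    k=np.where(v<h)[0]; print(nm,r,"edges mm",l[k[0]]*1e3,l[k[-1]]*1e3,"mid",(l[k[0]]+l[k[-1]])*500)
```

```text
ear 0.058 edges mm -6.999999999999994 6.500000000000018 mid -0.24999999999998807
ear 0.06 edges mm -6.499999999999994 6.500000000000018 mid 1.214306433183765e-14
ear 0.062 edges mm -6.499999999999994 7.000000000000019 mid 0.2500000000000124
ear 0.064 edges mm -6.499999999999994 7.000000000000019 mid 0.2500000000000124
notch 0.038 edges mm -4.499999999999992 3.0000000000000147 mid -0.7499999999999886
notch 0.04 edges mm -4.499999999999992 2.0000000000000138 mid -1.249999999999989
notch 0.042 edges mm -4.499999999999992 4.500000000000016 mid 1.214306433183765e-14
notch 0.044 edges mm -4.499999999999992 5.000000000000017 mid 0.2500000000000124
notch 0.046 edges mm -4.499999999999992 5.500000000000017 mid 0.5000000000000125
notch 0.048 edges mm -4.499999999999992 5.500000000000017 mid 0.5000000000000125
```

View pics/c8.png

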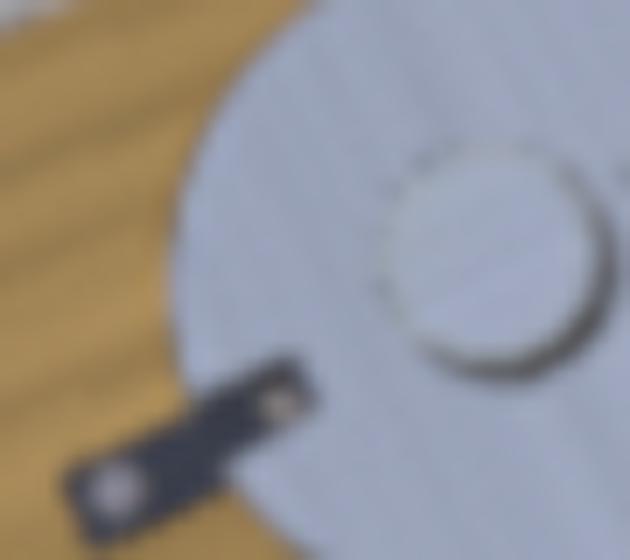

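The pin is visible inside the notch at (282,403), in line with the ear at (115,490). Notch mid-line offset is +0.5 mm against ±2.5 mm clearance, so it is aligned. Now over the cap.

{"api": "jog_arm", "payload": {
  "motion": [
    [0.0294,-0.0232,0,0,0,0,-1],
    [0.0294,-0.0232,0,0,0,0,-1],
    [0.0294,-0.0232,0,0,0,0,-1],
    [0.0294,-0.0232,0,0,0,0,-1],
    [0.0294,-0.0232,0,0,0,0,-1]
  ]
}}

```text
time_s: 12.2
ee_pos: [0.4972, -0.2091, 0.1587]
eef_rot: [3.141, -0.0, 0.473]
force: [0.7, 0.2, -0.2]
grip_width: 0.0006
grip_force: 0.0
```

{"api": "jog_arm", "payload": {
  "motion": [
    [0.0294,-0.0232,0,0,0,0,-1],
    [0.0294,-0.0232,0,0,0,0,-1],
    [0.0294,-0.0232,0,0,0,0,-1],
    [0.0294,-0.0232,0,0,0,0,-1],
    [0,0,0,0,0,0,-1]
  ]
}}

```text
time_s: 12.7
ee_pos: [0.5601, -0.071, 0.1585]
eef_rot: [-3.141, -0.001, 0.477]
force: [-0.2, -0.7, 0.3]
grip_width: 0.0003
grip_force: 0.0
```

{"api": "jog_arm", "payload": {
  "motion": [
    [0,0,0.03,0,0,0,-1],
    [0,0,0.03,0,0,0,-1],
    [0,0,0.02,0,0,0,-1],
    [0,0,0,0,0,0,-1],
    [0,0,0,0,0,0,-1]
  ]
}}

```text
time_s: 13.2
ee_pos: [0.5592, -0.0754, 0.0792]
eef_rot: [3.141, -0.0, 0.472]
force: [0.0, -0.2, -0.3]
grip_width: 0.0006
grip_force: 0.0
```

{"api": "jog_arm", "payload": {
  "motion": [
    [-0.0028,0.0029,0,0,0,0,-1],
    [0,0,0.003,0,0,0,-1],
    [0,0,0.003,0,0,0,-1],
    [0,0,0.002,0,0,0,-1],
    [0,0,0,0,0,0,-1]
  ]
}}

```text
time_s: 13.7
ee_pos: [0.5578, -0.0794, 0.0702]
eef_rot: [-3.141, 0.0, 0.472]
force: [0.1, 0.0, 0.3]
grip_width: 0.0007
grip_force: 0.0
```

{"api": "jog_arm", "payload": {
  "motion": [
    [0,0,0.0015,0,0,0,-1],
    [0,0,0.0015,0,0,0,-1],
    [0,0,0.0015,0,0,0,-1],
    [0,0,0.0015,0,0,0,-1],
    [0,0,0,0,0,0,-1]
  ]
}}

```text
time_s: 14.2
ee_pos: [0.558, -0.0794, 0.0645]
eef_rot: [3.141, -0.0, 0.472]
force: [-1.0, 0.2, 4.7]
grip_width: 0.0002
grip_force: 2.1
```

Force matches the spring (about 5.8 N less the rose's weight). Continuing.

{"api": "jog_arm", "payload": {
  "motion": [
    [0,0,0.0015,0,0,0,-1],
    [0,0,0.0015,0,0,0,-1],
    [0,0,0.0015,0,0,0,-1],
    [0,0,0.001,0,0,0,-1],
    [0,0,0,0,0,0,-1]
  ]
}}

```text
time_s: 14.7
ee_pos: [0.5581, -0.0794, 0.0593]
eef_rot: [3.141, -0.0, 0.472]
force: [-2.1, 0.3, 7.2]
grip_width: 0.0004
grip_force: 3.4
```

{"api": "jog_arm", "payload": {
  "motion": [
    [0,0,0.0005,0,0,0,-1],
    [0,0,0.0005,0,0,0,-1],
    [0,0,0,0,0,0,-1],
    [0,0,0,0,0,0,-1]
  ]
}}

```text
time_s: 15.1
ee_pos: [0.5581, -0.0794, 0.0592]
eef_rot: [3.141, -0.001, 0.472]
force: [-6.6, 1.5, 18.0]
grip_width: 0.0004
grip_force: 8.7
```

The tip stopped at z = 59.2 mm (home is 59 mm) and force rose to 18 N, well above the roughly 7 N of spring. The rose is fully home. I'll check that it is steady, then hand in.

{"api": "jog_arm", "payload": {
  "motion": [
    [0,0,0,0,0,0,-1],
    [0,0,0,0,0,0,-1],
    [0,0,0,0,0,0,-1],
    [0,0,0,0,0,0,-1],
    [0,0,0,0,0,0,-1]
  ]
}}

```text
time_s: 15.6
ee_pos: [0.5581, -0.0794, 0.0592]
eef_rot: [3.141, -0.001, 0.472]
force: [-6.7, 2.5, 17.7]
grip_width: 0.0001
grip_force: 8.7
```

Run:
```python
from station import ctrl
o=ctrl.get_obs();print(o["ee_pos"],o["force"])
if o["force"][2]>11 and o["ee_pos"][2]<.0605: print(ctrl.hand_in())
```

```text
[ 0.55813592 -0.07940649  0.0591854 ] [-6.715751    2.45080051 17.72136118]
the job is handed in; nothing more can be done
None
```

The rose was turned until its notch was over the pin, pressed fully home on the backplate, and handed in at 15.6 s with the fingertip holding it down at about 18 N; I did not touch anything else.

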